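# Make up two sampling kits

### The job

Make up the two kits from the stock standing on the bench. The long three-well tray gets the large screw-cap bottle in its large well, the stoppered conical flask in its middle well and one of the two dropper bottles in its small well; the short two-well tray gets the roll of sealing film in its larger well and the other dropper bottle in its small well. Seat each thing upright on the floor of its well, and leave the small screw-cap bottle, the roll of labels and the beaker where they stand.

Things in the scene. Friction and masses are not known exactly. Their poses are not given: they have to be found in the camera images.
- long_tray: Long kit tray: grey plastic block 238 x 98 x 20 mm plus a lug at each end, fixed. Three round wells 14 mm deep (floor 6 mm above the bench) in a row, centres on its x axis: large (84 mm diameter) at x = -71 mm, middle (68 mm) at +11 mm, small (57 mm) at +79 mm. Origin: centre of underside; x along the row, roughly away from the robot; z up. The trays lie side by side, either may be left.
- short_tray: Short kit tray: grey plastic block 172 x 82 x 20 mm plus a lug at each end, fixed. Two round wells 14 mm deep (floor 6 mm up), centres on its x axis: larger (68 mm diameter) at x = -42 mm, small (57 mm) at +45 mm. Axes as the long tray's. Between trays and stock stands a fixed white bucket, 225 mm across, 222 mm tall, centred at x 0.55, y -0.09 m: lift loads over it.
- large_bottle: The large screw-cap bottle: clear, with a red cap; body 68 mm diameter up to 78 mm height, then shoulder and cap, solid to grip as a 41 mm diameter cylinder from 78 to 136 mm; 136 mm tall, about 0.35 kg. Grip the cap at about 115 mm height. Origin: centre of its underside, z up.
- stoppered_flask: Clear conical flask with a white stopper: 52 mm diameter at the foot, 104 mm tall; the stopper is about 40 mm diameter from 84 to 104 mm height; about 0.11 kg. Grip the stopper at about 95 mm height. Origin: centre of its underside, z up.
- film_roll: Roll of white sealing film standing on end, 52 mm diameter, 50 mm tall, 0.09 kg. Grip it across the outside at about 36 mm height, so that the fingertips stay above the tray when it is set in its well. Origin: centre of its underside, z up.
- dropper_a: One of two identical amber dropper bottles (either may go in either kit): body 41 mm diameter up to 56 mm height, then a dark dropper cap to grip, 20 mm diameter from 56 to 93 mm, soft-looking bulb to 114 mm; 0.06 kg. Grip at about 80 mm height. Origin: centre of its underside, z up.
- dropper_b: One of two identical amber dropper bottles (either may go in either kit): body 41 mm diameter up to 56 mm height, then a dark dropper cap to grip, 20 mm diameter from 56 to 93 mm, soft-looking bulb to 114 mm; 0.06 kg. Grip at about 80 mm height. Origin: centre of its underside, z up.
- small_bottle: Bystander: the small screw-cap bottle, clear with a wide yellow cap, 55 mm diameter, 102 mm tall. Belongs to no kit; leave it where it stands. (Behind the work a fixed shelf runs along the whole bench from x = 0.72 m on, boards 0.36 and 0.66 m up: keep the wrist clear of it.) Origin: centre of its underside, z up.
- label_roll: Bystander: roll of sample labels lying flat, 74 mm diameter, 34 mm tall, at the right of the stock. Leave it. Origin: centre of its underside, z up.
- beaker: Bystander: empty clear beaker, 75 mm diameter (82 mm over the spout), 95 mm tall, at the left of the trays. Leave it. Origin: centre of its underside, z up.
Not all that is in view belongs to the job. Leave any blue or purple look-alike of the dropper_b alone.

How it is judged:
By the outcome, as a careful person would: the job done as asked, in the order asked, and still so for the second after the job is handed in, with the robot touching nothing.
It also fails if it takes over 144 s, if anything falls off the work surface, if the arm or the gripper's body presses on something with over 40 N, if the wrist force passes 120 N, or if a joint passes its speed limit or range.

### The arm

A 6-joint arm with a two-finger parallel gripper is mounted at the origin on a cart in front of the work surface, level with it; the furniture and walls round the work are solid. World frame = base frame: x ahead of the robot, y to its left, z up, the work surface at z = 0. Lengths are in m, angles in rad, forces in N, time in s.
With the tool pointing down it reaches from about 0.325 to 0.9 m from the base axis. Payload 3.5 kg.
Tool frame: the origin (TCP) lies at the very end of the fingers, on their centre line; the grasp point (between the pads) lies 19 mm behind it; z points along the fingers, y is the line along which they close (so a half turn about z gives the same grasp; the last joint's range is limited). The gripper opens to 85 mm and grips with 20 to 120 N. Pads are 22 mm wide; open, the fingers measure 114 mm over their backs; the gripper's body (76 mm by 85 mm) begins 54 mm behind the grasp point. The pads swing forward as they close: fully open they stand 13 mm farther back than shut.
Start: joints at [1.241, 0.276, -0.026, 1.268, 0, 1.467], TCP at [0.141, 0.609, 0.231] pointing down, gripper open.
Joint ranges: [-3.12, 3.12], [-0.85, 1.88], [-1.08, 1.24], [-1.95, 2.15], [-1.57, 1.53], [-3.14, 3.14]. Speed limits (rad/s): [2.57, 2.57, 3.14, 3.14, 3.14, 3.14].

### API

Orientations are given as a unit quaternion [x, y, z, w].
In Python, from bench import env, eyes gives the robot as it stands.
- The arm moves only by the shell command python3 -m creep 'ROWS' [FORCE]. ROWS is JSON, a list of rows, each a list of 7 numbers: the turn, a rotation vector about the tool's x, y, z in rad, then the shift along the tool's x, y, z in cm, then the opening, from 0 (shut) to 1 (fully open). In form: [[ax, ay, az, tx, ty, tz, claw], ...]. A call has 1 to 20 rows; each row is the pose to reach, as a shift and turn from the pose commanded when the call began, along the tool's axes at that moment; what a row does not reach only later rows make up. A row lasts 1/10 s, in which the tool goes at most 50 mm and 8.59 degrees, less where a joint would pass 70% of its speed; a pose out of reach is approached as far as the arm can. A call with a gripper value outside its range is refused whole. The fingers move at their own pace and stop on an object; FORCE is the grip in N (left out, the last holds). Time passes only in rows, so rows that repeat a pose let the fingers close. It gives the time, the measured TCP pose, the force, the opening and the grip force at its end, in the units of the state.
- env.state(): the state, without advancing time (a new reading comes with each control period).
- eyes.snapshot(name): name is "side" or "top"; returns a dict with "image" (400x640x3 uint8, red, green, blue), "K" (3x3 intrinsics, pixels), "R" (3x3) and "t" (3): a world point X has camera coordinates R X + t. Camera axes: x right, y down, z forward; pixel columns grow to the right and rows downward; lengths in m; the calibration is good to about 2 mm. A picture is of the moment at which its call begins. There is no depth.
- env.close_job(): hands the job in; it is judged then, once.
Trained networks look in the newest picture that a camera, given by its name, has taken for a name from the list of things; names that differ only in an ending like _2 or _b are one class to them, and where a whole thing is asked for, a point or a joint stands for the part that bears it (a point fixed in the world has none). Each returns a list of dicts, best first, with "p" (0 to 1); they miss things now and then, are a little off and sometimes report something else, mostly with a low value. They report only what shows in the picture. A call takes as long as a camera call. They do not tell look-alikes from the thing itself.
- eyes.cut_out(camera, label): "region" (400x640 bool, what is visible of it).
- eyes.pinpoint(camera, label): "at" ([x, y, z] in m, in the coordinates of the camera as it stood for that picture, good to about 4 mm: a listed point, or the origin of a listed thing).
The state is a dict: "clock": time; "joint_positions": joint angles; "joint_velocities": joint speeds; "tau": joint torques, N m; "tool_pos": TCP position; "eef_rot": TCP orientation; "wrist_force": force on the tool from outside, world axes, zero at the start; "moment": the same for the moment, N m; "opening": finger opening in m; "grasp_force": force on a finger pad.
Only numpy, scipy, OpenCV 4.12 (cv2) and the standard library are available. Lean on these libraries where they do the work, as an engineer would, in place of code of your own. Each camera call takes 0.05 s, during which the arm holds its last target. There are 200 camera calls.

## Working session

There is one attempt and no reset: what is moved stays moved. The work goes in short steps, Python scripts to look and compute and a shell command to move; the robot and the scene stay as the last step left them, time stands still between calls to the robot, and variables do not carry over. Pictures are saved under pics/ and viewed, at most 14 in all, crops included, and the job is handed in when it is done.

```bash
ls; mkdir -p pics; cat > h.py <<'E'
import numpy as np, cv2
from bench import env, eyes
from scipy.spatial.transform import Rotation as Ro
def snap(c,f=None):
    s=eyes.snapshot(c)
    if f: cv2.imwrite('pics/'+f,s['image'][:,:,::-1])
    return s
def world(s,p): return s['R'].T@(np.array(p)-s['t'])
def pix(s,X):
    c=s['R']@np.array(X)+s['t']; q=s['K']@c; return q[:2]/q[2]
def ray(s,uv,z):
    d=s['R'].T@np.linalg.inv(s['K'])@np.array([uv[0],uv[1],1.]); o=-s['R'].T@s['t']
    return o+d*(z-o[2])/d[2]
def rel(target,yaw=None):
    st=env.state(); R=Ro.from_quat(st['eef_rot'])
    return R.inv().apply(np.array(target)-st['tool_pos'])*100
E
python3 - <<'E'
from h import *
np.set_printoptions(precision=3,suppress=True)
st=env.state(); print(st['clock'],st['tool_pos'],Ro.from_quat(st['eef_rot']).as_matrix())
for c in ['top','side']:
    s=snap(c,c+'0.png'); print(c,-s['R'].T@s['t'])
    for l in ['long_tray','short_tray','large_bottle','stoppered_flask','film_roll','dropper_a','small_bottle','label_roll','beaker']:
        for d in eyes.pinpoint(c,l): 
            w=world(s,d['at']); print(l,round(d['p'],2),w,pix(s,w).round())
E
```

```text
pics
0.0 [0.14  0.608 0.23 ] [[-0.974  0.225 -0.001]
 [ 0.225  0.974 -0.002]
 [ 0.    -0.002 -1.   ]]
top [ 0.368 -0.094  1.712]
long_tray 0.62 [ 0.5    0.118 -0.005] [277. 213.]
short_tray 0.56 [ 0.512  0.254 -0.002] [245. 211.]
large_bottle 0.77 [ 0.64  -0.282  0.001] [371. 179.]
large_bottle 0.43 [ 0.497  0.117 -0.004] [277. 214.]
stoppered_flask 0.44 [ 0.428 -0.37  -0.001] [393. 228.]
stoppered_flask 0.16 [ 0.518 -0.288  0.003] [373. 207.]
film_roll 0.45 [ 0.397 -0.241 -0.004] [363. 236.]
dropper_a 0.63 [ 0.352 -0.14   0.   ] [339. 248.]
dropper_a 0.5 [ 0.533 -0.409 -0.001] [402. 203.]
dropper_a 0.48 [ 0.52  -0.29   0.001] [374. 207.]
dropper_a 0.44 [ 0.361 -0.629  0.003] [456. 244.]
small_bottle 0.72 [ 0.644 -0.4    0.   ] [399. 178.]
label_roll 0.65 [ 0.408 -0.499 -0.   ] [424. 233.]
beaker 0.75 [ 0.442  0.429 -0.001] [204. 228.]
side [ 0.233 -1.619  0.627]
long_tray 0.74 [0.498 0.119 0.004] [305. 201.]
short_tray 0.6 [ 0.503  0.251 -0.003] [301. 191.]
short_tray 0.57 [ 0.445  0.433 -0.001] [282. 179.]
large_bottle 0.69 [ 0.64  -0.281  0.002] [371. 242.]
large_bottle 0.22 [ 0.644 -0.401  0.   ] [384. 259.]
stoppered_flask 0.7 [ 0.423 -0.372  0.005] [305. 259.]
stoppered_flask 0.49 [ 0.641 -0.4   -0.002] [383. 260.]
film_roll 0.74 [ 0.401 -0.233 -0.001] [292. 242.]
dropper_a 0.81 [ 0.52  -0.288  0.   ] [333. 246.]
dropper_a 0.79 [ 0.358 -0.626  0.004] [295. 310.]
dropper_a 0.76 [ 0.531 -0.406  0.001] [346. 263.]
dropper_a 0.74 [ 0.643 -0.282  0.002] [372. 242.]
dropper_a 0.56 [ 0.353 -0.136  0.003] [273. 230.]
small_bottle 0.77 [ 0.643 -0.399 -0.003] [383. 260.]
small_bottle 0.44 [ 0.425 -0.371  0.   ] [306. 261.]
label_roll 0.66 [ 0.406 -0.493  0.002] [306. 281.]
beaker 0.77 [ 0.445  0.433 -0.002] [282. 179.]
```

```bash
python3 - <<'E'
import cv2
a=cv2.imread('pics/top0.png'); b=cv2.imread('pics/side0.png')
cv2.imwrite('pics/t1.png',cv2.resize(a[140:280,180:480],None,fx=2.6,fy=2.6,interpolation=cv2.INTER_CUBIC))
cv2.imwrite('pics/s1.png',cv2.resize(b[130:330,230:430],None,fx=3,fy=3,interpolation=cv2.INTER_CUBIC))
E
```

```text
(no output)
```

View pics/t1.png

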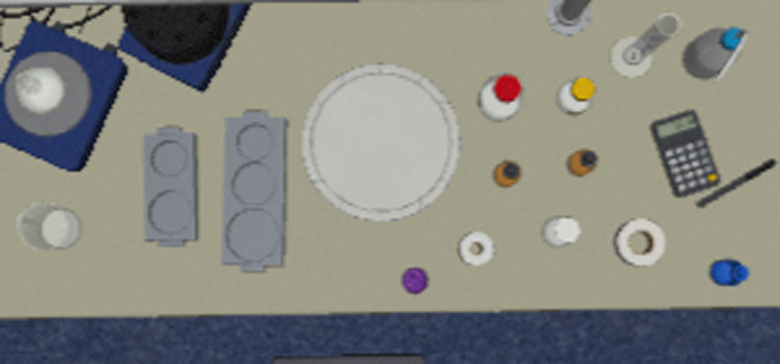

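View pics/s1.png

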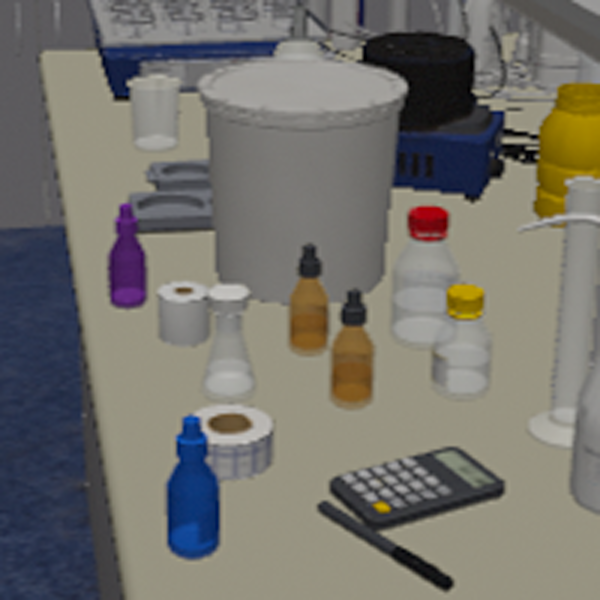

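View pics/side0.png

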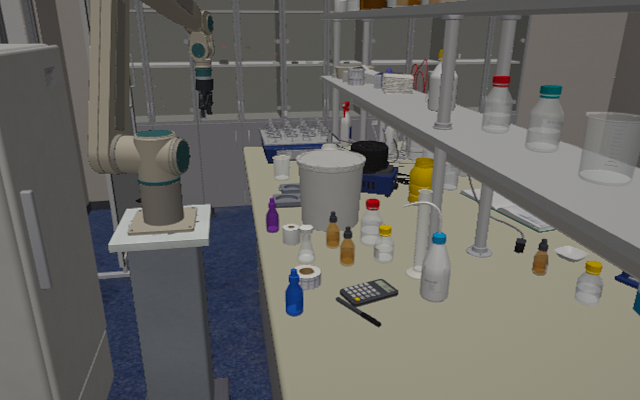

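The side crop shows four dropper shapes. In the full side image these are amber (333,246), amber (346,263), purple (273,230) and blue (295,310). Only the two ambers fit, at world (0.52,-0.29) and (0.53,-0.41); purple and blue are look-alikes. In the top crop the large well is nearest the robot, the long tray lies right of the short one, and the red cap marks the large bottle. Next I'll refine the poses.

```bash
python3 - <<'E'
from h import *
np.set_printoptions(precision=4,suppress=True)
ref=dict(long_tray=[(.5,.118)],short_tray=[(.507,.252)],large_bottle=[(.64,-.282)],stoppered_flask=[(.425,-.371)],film_roll=[(.4,-.237)],dropper_a=[(.52,-.289),(.532,-.407)])
acc={}
for k in range(3):
  for c in ['top','side']:
    s=snap(c)
    for l in ref:
      for d in eyes.pinpoint(c,l):
        w=world(s,d['at'])
        for i,r in enumerate(ref[l]):
          if np.hypot(*(w[:2]-r))<.02: acc.setdefault((l,i),[]).append(w)
    if k==0 and c=='top':
      for l in ['long_tray','short_tray']:
        for d in eyes.cut_out(c,l):
          cs,_=cv2.findContours(d['region'].astype('uint8'),0,2); q=max(cs,key=cv2.contourArea)
          P=np.array([ray(s,p[0],.02)[:2] for p in q])
          print(l,round(d['p'],2),len(P),cv2.minAreaRect((P*1000).astype('float32')))
      # well circles on rectified z=.02 plane, 1mm/px: u=y(0.4->0), v=x(.7->.3)
      U=np.float32([[.65,.35],[.65,0],[.35,0],[.35,.35]])
      src=np.float32([pix(s,[*u,.02]) for u in U]); dst=np.float32([[0,0],[700,0],[700,600],[0,600]])
      im=cv2.warpPerspective(s['image'],cv2.getPerspectiveTransform(src,dst),(700,600),flags=cv2.INTER_CUBIC)
      cv2.imwrite('pics/rect.png',im[:,:,::-1])
for k,v in acc.items(): print(k,len(v),np.mean(v,0),np.std(v,0))
print(env.state()['clock'])
E
```

```text
long_tray 0.96 36 ((500.55804443359375, 117.12240600585938), (105.49077606201172, 259.8660888671875), 87.95318603515625)
short_tray 0.73 28 ((508.5047302246094, 250.0313262939453), (189.1776580810547, 83.50040435791016), 0.322390079498291)
('long_tray', 0) 6 [ 0.4963  0.1196 -0.0004] [0.0024 0.0016 0.004 ]
('short_tray', 0) 6 [ 0.5088  0.253  -0.001 ] [0.0039 0.0012 0.0013]
('large_bottle', 0) 6 [ 0.6421 -0.2815  0.0002] [0.0014 0.0026 0.0013]
('stoppered_flask', 0) 5 [ 0.4247 -0.3714 -0.0019] [0.0016 0.0007 0.0017]
('film_roll', 0) 6 [ 0.3985 -0.237  -0.0032] [0.0016 0.0028 0.0013]
('dropper_a', 0) 6 [ 0.5172 -0.2892  0.0005] [0.0024 0.0011 0.002 ]
('dropper_a', 1) 6 [ 0.534  -0.4078  0.0014] [0.0012 0.0013 0.0009]
3.2
```

View pics/rect.png

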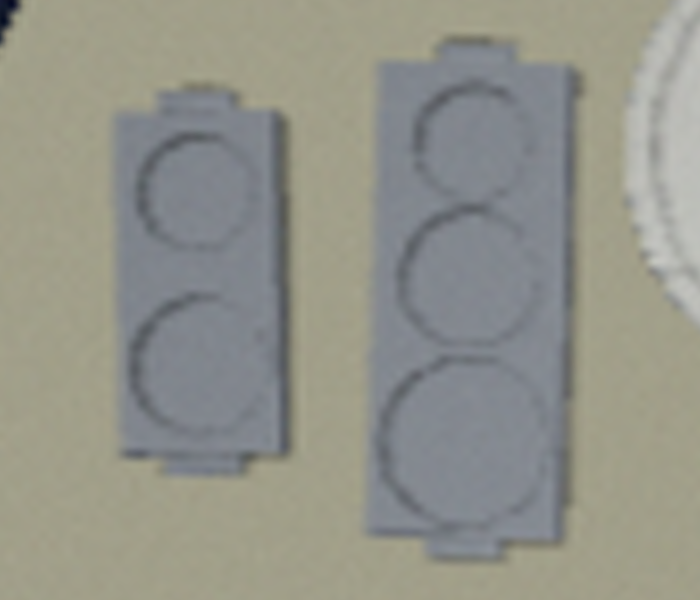

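```bash
python3 -m creep '[[0,0,-0.12,0,0,-4,1],[0,0,-0.226,0,0,-7,1],[0,0,-0.226,0,0,-7,1]]' 60
python3 - <<'E'
from h import *
print(Ro.from_quat(env.state()['eef_rot']).as_matrix().round(4)); print(rel([.642,-.2815,.25]))
E
```

```text
clock: 3.5
tool_pos: [0.1414, 0.6117, 0.3071]
eef_rot: [-0.0, 1.0, 0.005, 0.002]
wrist_force: [-0.4, 0.6, 0.4]
opening: 0.0851
grasp_force: 0.0
[[-1.0e+00 -5.0e-04  3.1e-03]
 [-5.0e-04  1.0e+00  9.2e-03]
 [-3.1e-03  9.2e-03 -1.0e+00]]
[-49.99539349 -89.39212014   5.03669624]
```

```bash
python3 -m creep '[[0,0,0,-2.5,-4,0,1],[0,0,0,-5,-8.5,0,1],[0,0,0,-7.5,-13,0,1],[0,0,0,-10,-17.5,0,1],[0,0,0,-12.5,-22,0,1],[0,0,0,-15,-26.5,0,1],[0,0,0,-17.5,-31,0,1],[0,0,0,-20,-35.5,0,1],[0,0,0,-22.5,-40,0,1],[0,0,0,-25,-44.5,0,1],[0,0,0,-27.5,-49,0,1],[0,0,0,-30,-53.5,0,1],[0,0,0,-32.5,-58,0,1],[0,0,0,-35,-62.5,0,1],[0,0,0,-37.5,-67,0,1],[0,0,0,-40,-71.5,0,1],[0,0,0,-43,-76,0,1],[0,0,0,-46,-81,0,1],[0,0,0,-50,-89.5,0,1],[0,0,0,-50,-89.5,0,1]]'
python3 - <<'E'
from h import *
print(Ro.from_quat(env.state()['eef_rot']).as_matrix().round(4)); print(rel([.642,-.2815,.096]))
print(env.state()['joint_positions'])
E
```

```text
clock: 5.5
tool_pos: [0.6276, -0.263, 0.3004]
eef_rot: [0.001, 1.0, 0.0, -0.0]
wrist_force: [0.2, -0.4, 0.6]
opening: 0.0854
grasp_force: 0.0
[[-1.0e+00  1.7e-03 -6.0e-04]
 [ 1.7e-03  1.0e+00  6.0e-04]
 [ 6.0e-04  6.0e-04 -1.0e+00]]
[-1.45891689 -1.8607935  20.44122436]
[-4.91838372e-01  3.53970210e-01  2.22251314e-01  1.43988780e+00
  2.02428865e-04 -4.90090789e-01]
```

```bash
python3 -m creep '[[0,0,0,0,0,0,1],[0,0,0,0,0,0,1],[0,0,0,0,0,0,1]]'
python3 - <<'E'
from h import *
print(rel([.642,-.2815,.096]))
E
```

```text
clock: 5.8
tool_pos: [0.6265, -0.2603, 0.3009]
eef_rot: [0.0, 1.0, 0.0, -0.001]
wrist_force: [-1.3, 0.8, -0.1]
opening: 0.0852
grasp_force: 0.0
[-1.57518872 -2.14093191 20.48978409]
```

```bash
python3 -m creep '[[0,0,0,-1.6,-2.1,3,1],[0,0,0,-1.6,-2.1,7,1],[0,0,0,-1.6,-2.1,11,1],[0,0,0,-1.6,-2.1,15,1],[0,0,0,-1.6,-2.1,18,1],[0,0,0,-1.6,-2.1,20.2,1],[0,0,0,-1.6,-2.1,20.2,1],[0,0,0,-1.6,-2.1,20.2,1]]'
python3 - <<'E'
from h import *
print(rel([.642,-.2815,.096]))
E
```

```text
clock: 6.6
tool_pos: [0.6429, -0.2809, 0.1002]
eef_rot: [-0.0, 1.0, 0.0, 0.0]
wrist_force: [-0.2, 0.0, -0.2]
opening: 0.0856
grasp_force: 0.0
[ 0.0920988  -0.06063427  0.4207247 ]
```

Close, then raise a little to check the grip.

```bash
python3 -m creep '[[0,0,0,0,0,0.3,0.2],[0,0,0,0,0,0.3,0.2],[0,0,0,0,0,0.3,0.2],[0,0,0,0,0,0.3,0.2],[0,0,0,0,0,0.3,0.2],[0,0,0,0,0,0.3,0.2],[0,0,0,0,0,0.3,0.2],[0,0,0,0,0,0.3,0.2],[0,0,0,0,0,0.3,0.2],[0,0,0,0,0,0.3,0.2],[0,0,0,0,0,-2,0.2],[0,0,0,0,0,-4,0.2],[0,0,0,0,0,-4,0.2]]' 60
```

```text
clock: 7.9
tool_pos: [0.6446, -0.2833, 0.1417]
eef_rot: [0.0, 1.0, -0.001, 0.002]
wrist_force: [0.3, 0.1, -2.7]
opening: 0.0399
grasp_force: 61.5
```

```bash
python3 -m creep '[[0,0,0,0,0,-4,0.2],[0,0,0,0,0,-8.5,0.2],[0,0,0,1,0,-12.5,0.2],[0,0,0,4,0,-16,0.2],[0,0,0,6,0,-19.5,0.2],[0,0,0,8,0,-22.5,0.2],[0,0,0,8.5,1,-22.5,0.2],[0,0,0,10,5,-22.5,0.2],[0,0,0,11.5,9,-22.5,0.2],[0,0,0,13,13,-22.5,0.2],[0,0,0,14.5,17,-22.5,0.2],[0,0,0,16,21,-22.5,0.2],[0,0,0,17.5,25,-22.5,0.2],[0,0,0,19,29,-22.5,0.2],[0,0,0,20.5,33,-22.5,0.2],[0,0,0,21.5,37,-22.5,0.2],[0,0,0,21.7,40.2,-22.5,0.2],[0,0,0,21.7,40.2,-22.5,0.2],[0,0,0,21.7,40.2,-22.5,0.2],[0,0,0,21.7,40.2,-22.5,0.2]]'
python3 - <<'E'
from h import *
print(rel([.428,.1185,.106]))
s=snap('side','p1.png')
cv2.imwrite('pics/p1c.png',cv2.resize(s['image'][40:290,200:420,::-1],None,fx=2,fy=2))
E
```

```text
clock: 9.9
tool_pos: [0.426, 0.1195, 0.3628]
eef_rot: [0.001, 1.0, -0.0, -0.001]
wrist_force: [0.5, -0.4, -3.6]
opening: 0.0402
grasp_force: 63.1
[-0.26312454 -0.08234886 25.67570196]
```

View pics/p1c.png

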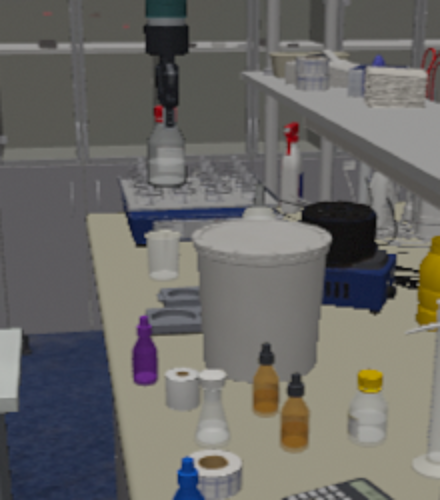

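```bash
python3 -m creep '[[0,0,0,-0.2,-0.1,4,0.2],[0,0,0,-0.2,-0.1,8.5,0.2],[0,0,0,-0.2,-0.1,13,0.2],[0,0,0,-0.2,-0.1,17.5,0.2],[0,0,0,-0.2,-0.1,21,0.2],[0,0,0,-0.2,-0.1,22.7,0.2],[0,0,0,-0.2,-0.1,22.7,0.2],[0,0,0,-0.2,-0.1,22.7,0.2]]'
cat >> h.py <<'E'
def find(l,near,n=2,cams=('top','side'),tol=.04):
    np.set_printoptions(precision=4,suppress=True)
    for c in cams:
        W=[]
        for k in range(n):
            s=snap(c)
            W+=[w for w in (world(s,d['at']) for d in eyes.pinpoint(c,l)) if np.hypot(*(w[:2]-near))<tol]
        print(l,c,len(W),np.mean(W,0) if W else None)
E
python3 - <<'E'
from h import *
find('large_bottle',[.428,.1185]); print(env.state()['tool_pos'])
E
```

```text
clock: 10.75
tool_pos: [0.4288, 0.1183, 0.1375]
eef_rot: [0.001, 1.0, -0.0, -0.0]
wrist_force: [1.0, -0.6, -2.8]
opening: 0.04
grasp_force: 63.0
large_bottle top 2 [0.4283 0.1163 0.0401]
large_bottle side 2 [0.4254 0.1197 0.0423]
[0.429  0.1191 0.1381]
```

```bash
python3 -m creep '[[0,0,0,0,0,1,0.2],[0,0,0,0,0,2,0.2],[0,0,0,0,0,2.7,0.2],[0,0,0,0,0,3.2,0.2],[0,0,0,0,0,3.4,0.2],[0,0,0,0,0,3.4,0.2],[0,0,0,0,0,3.4,0.2]]'
```

```text
clock: 11.85
tool_pos: [0.4278, 0.1191, 0.104]
eef_rot: [0.0, 1.0, -0.0, -0.001]
wrist_force: [-3.6, 0.4, 6.2]
opening: 0.04
grasp_force: 63.7
```

```bash
python3 -m creep '[[0,0,0,0,0,0,0.9],[0,0,0,0,0,0,0.9],[0,0,0,0,0,0,0.9],[0,0,0,0,0,0,0.9],[0,0,0,0,0,0,0.9],[0,0,0,0,0,0,0.9],[0,0,0,0,0,-3,0.9],[0,0,0,0,0,-7,0.9],[0,0,0,0,0,-11.5,0.9],[0,0,0,0,0,-16,0.9],[0,0,0,0,0,-19,0.9],[0,0,0,0,0,-19,0.9],[0,0,0,0,0,-19,0.9]]'
python3 - <<'E'
from h import *
find('large_bottle',[.428,.1185]); 
print(rel([.425,-.3714,.25]))
E
```

```text
clock: 13.15
tool_pos: [0.4288, 0.119, 0.2939]
eef_rot: [0.0, 1.0, 0.0, 0.001]
wrist_force: [-0.4, -0.2, -0.1]
opening: 0.0772
grasp_force: 0.0
large_bottle top 1 [0.4273 0.1204 0.0065]
large_bottle side 2 [0.4218 0.1211 0.0085]
[  0.2386 -49.0345   4.2478]
```

```bash
python3 -m creep '[[0,0,0,0.1,-3,0,0.9],[0,0,0,0.2,-7,0,0.9],[0,0,0,0.3,-11.5,0,0.9],[0,0,0,0.3,-16,0,0.9],[0,0,0,0.3,-20.5,0,0.9],[0,0,0,0.3,-25,0,0.9],[0,0,0,0.3,-29.5,0,0.9],[0,0,0,0.3,-34,0,0.9],[0,0,0,0.3,-38.5,0,0.9],[0,0,0,0.3,-43,0,0.9],[0,0,0,0.3,-47,0,0.9],[0,0,0,0.3,-49,0,0.9],[0,0,0,0.3,-49,3,0.9],[0,0,0,0.3,-49,7.5,0.9],[0,0,0,0.3,-49,11,0.9],[0,0,0,0.3,-49,13,0.9],[0,0,0,0.3,-49,13,0.9],[0,0,0,0.3,-49,13,0.9]]'
python3 - <<'E'
from h import *
print(rel([.425,-.3714,.074]))
E
```

```text
clock: 15.35
tool_pos: [0.4251, -0.3706, 0.1635]
eef_rot: [0.0, 1.0, 0.0, -0.0]
wrist_force: [0.5, 0.5, 0.6]
opening: 0.0765
grasp_force: 0.0
[ 3.07913184e-03 -9.05411996e-02  8.94687146e+00]
```

```bash
python3 -m creep '[[0,0,0,0,-0.1,3,0.9],[0,0,0,0,-0.1,6,0.9],[0,0,0,0,-0.1,8,0.9],[0,0,0,0,-0.1,9.1,0.9],[0,0,0,0,-0.1,9.1,0.9],[0,0,0,0,-0.1,9.1,0.2],[0,0,0,0,-0.1,9.1,0.2],[0,0,0,0,-0.1,9.1,0.2],[0,0,0,0,-0.1,9.1,0.2],[0,0,0,0,-0.1,9.1,0.2],[0,0,0,0,-0.1,9.1,0.2],[0,0,0,0,-0.1,9.1,0.2],[0,0,0,0,-0.1,9.1,0.2],[0,0,0,0,-0.1,9.1,0.2],[0,0,0,0,-0.1,9.1,0.2]]' 45
```

```text
clock: 16.85
tool_pos: [0.4261, -0.373, 0.0742]
eef_rot: [0.0, 1.0, -0.001, 0.001]
wrist_force: [0.0, 1.3, 6.3]
opening: 0.0354
grasp_force: 44.4
```

```bash
python3 -m creep '[[0,0,0,0,0,-2,0.2],[0,0,0,0,0,-4,0.2],[0,0,0,0,0,-4,0.2],[0,0,0,0,0,-4,0.2]]'
python3 - <<'E'
from h import *
find('stoppered_flask',[.425,-.371])
s=snap('side'); cv2.imwrite('pics/p2.png',cv2.resize(s['image'][170:290,250:390,::-1],None,fx=4,fy=4))
E
```

```text
clock: 17.25
tool_pos: [0.4251, -0.3722, 0.1123]
eef_rot: [0.0, 1.0, -0.0, 0.0]
wrist_force: [0.1, 0.4, -1.3]
opening: 0.0354
grasp_force: 45.0
stoppered_flask top 0 None
stoppered_flask side 2 [ 0.4217 -0.3716  0.0393]
```

View pics/p2.png

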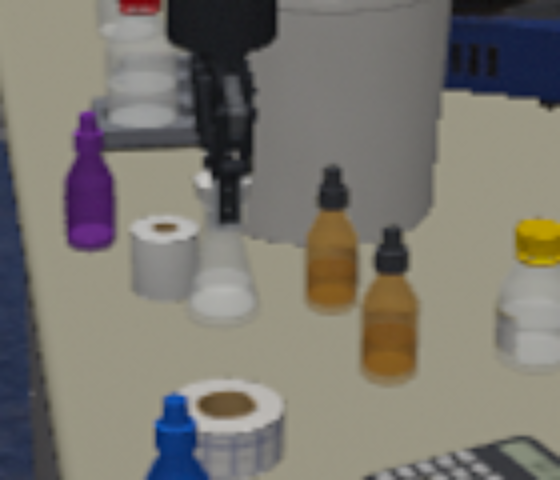

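```bash
python3 -m creep '[[0,0,0,0,0,-3,0.2],[0,0,0,0,0,-7,0.2],[0,0,0,0,0,-11,0.2],[0,0,0,0,0,-15,0.2],[0,0,0,0,1,-19,0.2],[0,0,0,-0.5,3,-22,0.2],[0,0,0,-1,7,-22.5,0.2],[0,0,0,-1.5,11,-22.5,0.2],[0,0,0,-2,15,-22.5,0.2],[0,0,0,-3,19,-22.5,0.2],[0,0,0,-4,23,-22.5,0.2],[0,0,0,-5,27,-22.5,0.2],[0,0,0,-6,31,-22.5,0.2],[0,0,0,-7,35,-22.5,0.2],[0,0,0,-8,39,-22.5,0.2],[0,0,0,-8.5,43,-22.5,0.2],[0,0,0,-8.8,47,-22.5,0.2],[0,0,0,-8.8,48.8,-22.5,0.2],[0,0,0,-8.8,48.8,-22.5,0.2],[0,0,0,-8.8,48.8,-22.5,0.2]]'
python3 - <<'E'
from h import *
print(rel([.5135,.116,.115]))
E
```

```text
clock: 19.7
tool_pos: [0.5132, 0.1159, 0.3371]
eef_rot: [-0.0, 1.0, -0.0, -0.0]
wrist_force: [0.1, -0.2, -1.1]
opening: 0.0354
grasp_force: 45.4
[-0.03814401  0.02491612 22.2142717 ]
```

```bash
python3 -m creep '[[0,0,0,0,0,3,0.2],[0,0,0,0,0,7,0.2],[0,0,0,0,0,11.5,0.2],[0,0,0,0,0,16,0.2],[0,0,0,0,0,20,0.2],[0,0,0,0,0,22.2,0.2],[0,0,0,0,0,22.2,0.2],[0,0,0,0,0,22.2,0.2]]'
python3 - <<'E'
from h import *
find('stoppered_flask',[.51,.116]); print(env.state()['tool_pos'])
E
```

```text
clock: 20.5
tool_pos: [0.5136, 0.1149, 0.1157]
eef_rot: [0.001, 1.0, -0.0, -0.0]
wrist_force: [0.9, 0.7, -1.2]
opening: 0.0352
grasp_force: 45.4
stoppered_flask top 2 [0.5168 0.1187 0.0421]
stoppered_flask side 0 None
[0.5141 0.1161 0.1163]
```

```bash
python3 -m creep '[[0,0,0,0.2,0,1,0.2],[0,0,0,0.2,0,2,0.2],[0,0,0,0.2,0,2.8,0.2],[0,0,0,0.2,0,3.3,0.2],[0,0,0,0.2,0,3.6,0.2],[0,0,0,0.2,0,3.6,0.2],[0,0,0,0.2,0,3.6,0.2]]'
```

```text
clock: 21.6
tool_pos: [0.5122, 0.116, 0.0803]
eef_rot: [0.0, 1.0, -0.0, 0.001]
wrist_force: [-1.9, -0.3, 5.9]
opening: 0.0353
grasp_force: 45.8
```

Floor reached. Release, rise, check.

```bash
python3 -m creep '[[0,0,0,0,0,0,0.8],[0,0,0,0,0,0,0.8],[0,0,0,0,0,0,0.8],[0,0,0,0,0,0,0.8],[0,0,0,0,0,0,0.8],[0,0,0,0,0,0,0.8],[0,0,0,0,0,-3,0.8],[0,0,0,0,0,-7,0.8],[0,0,0,0,0,-11.5,0.8],[0,0,0,0,0,-16,0.8],[0,0,0,0,0,-20.5,0.8],[0,0,0,0,0,-22,0.8],[0,0,0,0,0,-22,0.8],[0,0,0,0,0,-22,0.8]]'
python3 - <<'E'
from h import *
find('stoppered_flask',[.51,.116]); 
find('dropper_a',[.517,-.289],n=1)
print(rel([.5175,-.289,.3]))
s=snap('top'); cv2.imwrite('pics/p3.png',cv2.resize(s['image'][150:260,220:330,::-1],None,fx=5,fy=5))
E
```

```text
clock: 23.0
tool_pos: [0.511, 0.1159, 0.2986]
eef_rot: [0.0, 1.0, -0.0, -0.0]
wrist_force: [0.0, 0.4, -0.7]
opening: 0.0685
grasp_force: 0.0
stoppered_flask top 2 [0.5137 0.1196 0.005 ]
stoppered_flask side 0 None
dropper_a top 1 [ 0.5155 -0.289   0.0024]
dropper_a side 1 [ 0.5196 -0.2876 -0.0007]
[ -0.6457 -40.4938  -0.078 ]
```

View pics/p3.png

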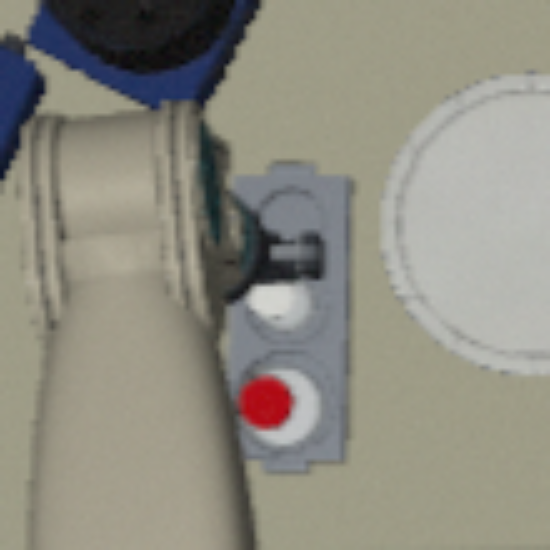

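The top crop shows the red-capped bottle in the large well (about 285,405) and the flask in the middle well (about 280,305). Next is the amber dropper at side pixel (333,246).

```bash
python3 -m creep '[[0,0,0,0,-3,0,0.7],[0,0,0,0,-7,0,0.7],[0,0,0,-0.3,-11.5,0,0.7],[0,0,0,-0.6,-16,0,0.7],[0,0,0,-0.6,-20.5,0,0.7],[0,0,0,-0.6,-25,0,0.7],[0,0,0,-0.6,-29.5,0,0.7],[0,0,0,-0.6,-34,0,0.7],[0,0,0,-0.6,-38,0,0.7],[0,0,0,-0.6,-40.5,0,0.7],[0,0,0,-0.6,-40.5,3,0.7],[0,0,0,-0.6,-40.5,7.5,0.7],[0,0,0,-0.6,-40.5,11.5,0.7],[0,0,0,-0.6,-40.5,14,0.7],[0,0,0,-0.6,-40.5,14,0.7],[0,0,0,-0.6,-40.5,14,0.7]]'
python3 - <<'E'
from h import *
print(rel([.5175,-.289,.063]))
E
```

```text
clock: 25.25
tool_pos: [0.5171, -0.2891, 0.1597]
eef_rot: [0.0, 1.0, 0.0, -0.0]
wrist_force: [0.8, 0.3, 0.9]
opening: 0.0595
grasp_force: 0.0
[-0.03974846  0.01231901  9.66568822]
```

```bash
python3 -m creep '[[0,0,0,0,0,3,0.7],[0,0,0,0,0,6.5,0.7],[0,0,0,0,0,8.7,0.7],[0,0,0,0,0,9.6,0.7],[0,0,0,0,0,9.6,0.7],[0,0,0,0,0,9.6,0.05],[0,0,0,0,0,9.6,0.05],[0,0,0,0,0,9.6,0.05],[0,0,0,0,0,9.6,0.05],[0,0,0,0,0,9.6,0.05],[0,0,0,0,0,9.6,0.05],[0,0,0,0,0,9.6,0.05],[0,0,0,0,0,9.6,0.05],[0,0,0,0,0,9.6,0.05],[0,0,0,0,0,9.6,0.05]]' 35
```

```text
clock: 26.75
tool_pos: [0.5184, -0.29, 0.0651]
eef_rot: [0.0, 1.0, -0.001, 0.001]
wrist_force: [0.4, 0.7, 5.9]
opening: 0.0189
grasp_force: 34.6
```

```bash
python3 -m creep '[[0,0,0,0,0,-3,0.05],[0,0,0,0,0,-7,0.05],[0,0,0,0,0,-11,0.05],[0,0,0,0,0,-15,0.05],[0,0,0,0,0,-19,0.05],[0,0,0,0,0,-23,0.05],[0,0,0,0,1,-25.5,0.05],[0,0,0,0,4,-26,0.05],[0,0,0,-0.5,8,-26,0.05],[0,0,0,-1,12,-26,0.05],[0,0,0,-2,16,-26,0.05],[0,0,0,-3,20,-26,0.05],[0,0,0,-4,24,-26,0.05],[0,0,0,-5,28,-26,0.05],[0,0,0,-5.5,32,-26,0.05],[0,0,0,-6,36,-26,0.05],[0,0,0,-6,39,-26,0.05],[0,0,0,-6,40.4,-26,0.05],[0,0,0,-6,40.4,-26,0.05],[0,0,0,-6,40.4,-26,0.05]]'
python3 - <<'E'
from h import *
print(rel([.578,.1145,.11]))
E
```

```text
clock: 28.75
tool_pos: [0.5772, 0.1142, 0.3231]
eef_rot: [0.0, 1.0, -0.0, -0.0]
wrist_force: [0.7, -1.4, -0.5]
opening: 0.0189
grasp_force: 34.5
[-0.09221593  0.05488752 21.31144649]
```

```bash
python3 -m creep '[[0,0,0,-0.1,0,3,0.05],[0,0,0,-0.1,0,7,0.05],[0,0,0,-0.1,0,11.5,0.05],[0,0,0,-0.1,0,16,0.05],[0,0,0,-0.1,0,19.5,0.05],[0,0,0,-0.1,0,21.3,0.05],[0,0,0,-0.1,0,21.3,0.05],[0,0,0,-0.1,0,21.3,0.05]]'
python3 - <<'E'
from h import *
find('dropper_a',[.578,.1145]); print(env.state()['tool_pos'])
E
```

```text
clock: 29.55
tool_pos: [0.5787, 0.1136, 0.1107]
eef_rot: [0.001, 1.0, -0.0, 0.0]
wrist_force: [-0.2, 0.3, 0.1]
opening: 0.019
grasp_force: 34.5
dropper_a top 2 [0.5798 0.113  0.0492]
dropper_a side 0 None
[0.5789 0.115  0.1112]
```

```bash
python3 -m creep '[[0,0,0,0,0,1,0.05],[0,0,0,0,0,2,0.05],[0,0,0,0,0,3,0.05],[0,0,0,0,0,3.7,0.05],[0,0,0,0,0,4,0.05],[0,0,0,0,0,4,0.05],[0,0,0,0,0,4,0.05]]'
```

```text
clock: 30.65
tool_pos: [0.5785, 0.1153, 0.0708]
eef_rot: [0.0, 1.0, 0.0, 0.0]
wrist_force: [-1.7, 1.0, 4.4]
opening: 0.019
grasp_force: 35.0
```

```bash
python3 -m creep '[[0,0,0,0,0,0,0.6],[0,0,0,0,0,0,0.6],[0,0,0,0,0,0,0.6],[0,0,0,0,0,0,0.6],[0,0,0,0,0,0,0.6],[0,0,0,0,0,-3,0.6],[0,0,0,0,0,-7,0.6],[0,0,0,0,0,-11.5,0.6],[0,0,0,0,0,-16,0.6],[0,0,0,0,0,-20.5,0.6],[0,0,0,0,0,-23,1],[0,0,0,0,0,-23,1],[0,0,0,0,0,-23,1]]'
python3 - <<'E'
from h import *
find('dropper_a',[.578,.1145]); find('film_roll',[.3985,-.237],n=1)
print(rel([.3985,-.237,.3]))
E
```

```text
clock: 31.95
tool_pos: [0.5786, 0.1149, 0.3007]
eef_rot: [0.0, 1.0, 0.0, 0.001]
wrist_force: [-0.9, -0.4, -0.8]
opening: 0.0854
grasp_force: 0.0
dropper_a top 2 [0.5761 0.115  0.0044]
dropper_a side 0 None
film_roll top 1 [ 0.4    -0.2385 -0.0014]
film_roll side 1 [ 0.3976 -0.2341 -0.0022]
[ 17.9555 -35.2024   0.0201]
```

```bash
python3 -m creep '[[0,0,0,1,-3,0,1],[0,0,0,3,-6.5,0,1],[0,0,0,5,-10,0,1],[0,0,0,7,-14,0,1],[0,0,0,9,-18,0,1],[0,0,0,11,-22,0,1],[0,0,0,13,-26,0,1],[0,0,0,15,-30,0,1],[0,0,0,17,-33.5,0,1],[0,0,0,18,-35.2,0,1],[0,0,0,18,-35.2,3,1],[0,0,0,18,-35.2,7.5,1],[0,0,0,18,-35.2,12,1],[0,0,0,18,-35.2,16.5,1],[0,0,0,18,-35.2,19,1],[0,0,0,18,-35.2,19,1],[0,0,0,18,-35.2,19,1]]'
python3 - <<'E'
from h import *
print(rel([.3985,-.237,.018]))
E
```

```text
clock: 34.25
tool_pos: [0.3983, -0.2371, 0.1108]
eef_rot: [0.0, 1.0, 0.0, -0.0]
wrist_force: [-0.1, -0.3, 0.7]
opening: 0.0854
grasp_force: 0.0
[-0.02413802  0.01166919  9.2780601 ]
```

```bash
python3 -m creep '[[0,0,0,0,0,3,1],[0,0,0,0,0,6,1],[0,0,0,0,0,8.3,1],[0,0,0,0,0,9.3,1],[0,0,0,0,0,9.3,1],[0,0,0,0,0,9.3,0.3],[0,0,0,0,0,9.3,0.3],[0,0,0,0,0,9.3,0.3],[0,0,0,0,0,9.3,0.3],[0,0,0,0,0,9.3,0.3],[0,0,0,0,0,9.3,0.3],[0,0,0,0,0,9.3,0.3],[0,0,0,0,0,9.3,0.3]]' 40
```

```text
clock: 35.55
tool_pos: [0.3996, -0.2381, 0.0191]
eef_rot: [0.0, 1.0, -0.001, 0.001]
wrist_force: [-0.4, 0.4, 6.8]
opening: 0.0511
grasp_force: 41.6
```

```bash
python3 -m creep '[[0,0,0,0,0,-3,0.3],[0,0,0,0,0,-7,0.3],[0,0,0,0,0,-11,0.3],[0,0,0,0,0,-15,0.3],[0,0,0,0,0,-19,0.3],[0,0,0,0,0,-23,0.3],[0,0,0,0,2,-26.5,0.3],[0,0,0,-0.5,6,-28,0.3],[0,0,0,-1,10.5,-28,0.3],[0,0,0,-1.5,15,-28,0.3],[0,0,0,-2,19.5,-28,0.3],[0,0,0,-2.5,24,-28,0.3],[0,0,0,-3,28.5,-28,0.3],[0,0,0,-4,33,-28,0.3],[0,0,0,-5,37.5,-28,0.3],[0,0,0,-6,42,-28,0.3],[0,0,0,-6.6,46,-28,0.3],[0,0,0,-6.6,48.8,-28,0.3],[0,0,0,-6.6,48.8,-28,0.3],[0,0,0,-6.6,48.8,-28,0.3]]'
python3 - <<'E'
from h import *
print(rel([.466,.250,.065]))
E
```

```text
clock: 37.55
tool_pos: [0.464, 0.2512, 0.2972]
eef_rot: [-0.0, 1.0, -0.0, -0.0]
wrist_force: [-1.0, -0.3, -1.9]
opening: 0.0509
grasp_force: 42.5
[-0.20772989 -0.09933244 23.22387062]
```

```bash
python3 -m creep '[[0,0,0,-0.2,-0.1,3,0.3],[0,0,0,-0.2,-0.1,7,0.3],[0,0,0,-0.2,-0.1,11.5,0.3],[0,0,0,-0.2,-0.1,16,0.3],[0,0,0,-0.2,-0.1,20.5,0.3],[0,0,0,-0.2,-0.1,23.2,0.3],[0,0,0,-0.2,-0.1,23.2,0.3],[0,0,0,-0.2,-0.1,23.2,0.3]]'
python3 - <<'E'
from h import *
find('film_roll',[.466,.25]); print(env.state()['tool_pos'])
E
```

```text
clock: 38.35
tool_pos: [0.4666, 0.249, 0.0658]
eef_rot: [0.001, 1.0, -0.0, -0.0]
wrist_force: [0.5, 0.2, -1.4]
opening: 0.0507
grasp_force: 42.6
film_roll top 0 None
film_roll side 2 [0.4678 0.2531 0.0467]
[0.4672 0.2503 0.0664]
```

```bash
python3 -m creep '[[0,0,0,0,0,1,0.3],[0,0,0,0,0,2,0.3],[0,0,0,0,0,3,0.3],[0,0,0,0,0,3.8,0.3],[0,0,0,0,0,4.1,0.3],[0,0,0,0,0,4.1,0.3],[0,0,0,0,0,4.1,0.3]]'
```

```text
clock: 39.45
tool_pos: [0.4654, 0.2496, 0.0249]
eef_rot: [0.0, 1.0, -0.0, -0.001]
wrist_force: [-4.1, -2.8, 11.3]
opening: 0.051
grasp_force: 44.1
```

```bash
python3 -m creep '[[0,0,0,0,0,0,1],[0,0,0,0,0,0,1],[0,0,0,0,0,0,1],[0,0,0,0,0,0,1],[0,0,0,0,0,0,1],[0,0,0,0,0,0,1],[0,0,0,0,0,-3,1],[0,0,0,0,0,-7,1],[0,0,0,0,0,-11.5,1],[0,0,0,0,0,-16,0.7],[0,0,0,0,0,-20.5,0.7],[0,0,0,0,0,-25,0.7],[0,0,0,0,0,-28,0.7],[0,0,0,0,0,-28,0.7],[0,0,0,0,0,-28,0.7]]'
python3 - <<'E'
from h import *
find('film_roll',[.466,.25]); find('dropper_a',[.534,-.4078],n=1)
print(rel([.534,-.4075,.3]))
E
```

```text
clock: 40.95
tool_pos: [0.4668, 0.2501, 0.305]
eef_rot: [0.0, 1.0, 0.0, 0.001]
wrist_force: [-0.6, -0.3, -0.6]
opening: 0.0595
grasp_force: 0.0
film_roll top 1 [0.4652 0.2444 0.0023]
film_roll side 2 [0.4662 0.2516 0.0044]
dropper_a top 1 [ 0.5326 -0.4091  0.0017]
dropper_a side 1 [ 0.5348 -0.4041  0.0033]
[ -6.8098 -65.7411   0.4193]
```

Film is seated. Next is the second amber dropper, at side pixel (346,263).

```bash
python3 -m creep '[[0,0,0,0,-3,0,0.7],[0,0,0,-0.5,-7,0,0.7],[0,0,0,-1,-11.5,0,0.7],[0,0,0,-1.5,-16,0,0.7],[0,0,0,-2,-20.5,0,0.7],[0,0,0,-2.5,-25,0,0.7],[0,0,0,-3,-29.5,0,0.7],[0,0,0,-3.5,-34,0,0.7],[0,0,0,-4,-38.5,0,0.7],[0,0,0,-4.5,-43,0,0.7],[0,0,0,-5,-47.5,0,0.7],[0,0,0,-5.5,-52,0,0.7],[0,0,0,-6,-56.5,0,0.7],[0,0,0,-6.5,-61,0,0.7],[0,0,0,-6.8,-64,0,0.7],[0,0,0,-6.8,-65.7,0,0.7],[0,0,0,-6.8,-65.7,0,0.7],[0,0,0,-6.8,-65.7,0,0.7]]'
python3 - <<'E'
from h import *
print(rel([.534,-.4075,.063]))
E
```

```text
clock: 43.35
tool_pos: [0.5338, -0.4062, 0.3042]
eef_rot: [0.0, 1.0, 0.001, -0.0]
wrist_force: [-0.1, -0.1, 0.1]
opening: 0.0598
grasp_force: 0.0
[-0.03327576 -0.15624117 24.1186234 ]
```

```bash
python3 -m creep '[[0,0,0,0,-0.1,4,0.7],[0,0,0,0,-0.1,8.5,0.7],[0,0,0,0,-0.1,13,0.7],[0,0,0,0,-0.1,17,0.7],[0,0,0,0,-0.1,20.5,0.7],[0,0,0,0,-0.1,23,0.7],[0,0,0,0,-0.1,24,0.7],[0,0,0,0,-0.1,24,0.7],[0,0,0,0,-0.1,24,0.05],[0,0,0,0,-0.1,24,0.05],[0,0,0,0,-0.1,24,0.05],[0,0,0,0,-0.1,24,0.05],[0,0,0,0,-0.1,24,0.05],[0,0,0,0,-0.1,24,0.05],[0,0,0,0,-0.1,24,0.05],[0,0,0,0,-0.1,24,0.05],[0,0,0,0,-0.1,24,0.05],[0,0,0,0,-0.1,24,0.05]]' 35
```

```text
clock: 45.15
tool_pos: [0.5352, -0.4091, 0.0665]
eef_rot: [0.0, 1.0, -0.001, 0.001]
wrist_force: [0.1, 1.6, 5.7]
opening: 0.0188
grasp_force: 34.3
```

```bash
python3 -m creep '[[0,0,0,0,0,-3,0.05],[0,0,0,0,0,-7,0.05],[0,0,0,0,0,-11,0.05],[0,0,0,0,0,-15,0.05],[0,0,0,0,0,-19,0.05],[0,0,0,0,1,-23,0.05],[0,0,0,0,4,-26,0.05],[0,0,0,0,8,-26,0.05],[0,0,0,0,12.5,-26,0.05],[0,0,0,0,17,-26,0.05],[0,0,0,0,21.5,-26,0.05],[0,0,0,0,26,-26,0.05],[0,0,0,0,30.5,-26,0.05],[0,0,0,0,35,-26,0.05],[0,0,0,-0.5,39.5,-26,0.05],[0,0,0,-1,44,-26,0.05],[0,0,0,-1.5,48,-26,0.05],[0,0,0,-1.8,50,-26,0.05],[0,0,0,-1.8,50,-26,0.05]]'
python3 -m creep '[[0,0,0,0,4,0,0.05],[0,0,0,0,8.5,0,0.05],[0,0,0,0,13,0,0.05],[0,0,0,0,16,0,0.05],[0,0,0,0,16,0,0.05],[0,0,0,0,16,0,0.05]]'
python3 - <<'E'
from h import *
print(rel([.553,.252,.11]))
E
```

```text
clock: 47.05
tool_pos: [0.5522, 0.0944, 0.3242]
eef_rot: [-0.002, 1.0, 0.0, -0.0]
wrist_force: [-0.4, 0.3, -1.4]
opening: 0.0185
grasp_force: 34.4
clock: 47.65
tool_pos: [0.5524, 0.2512, 0.3241]
eef_rot: [0.0, 1.0, -0.001, -0.0]
wrist_force: [-0.5, 0.5, -0.5]
opening: 0.0186
grasp_force: 34.6
[-0.07047646  0.10166422 21.40516386]
```

```bash
python3 -m creep '[[0,0,0,-0.1,0.1,3,0.05],[0,0,0,-0.1,0.1,7,0.05],[0,0,0,-0.1,0.1,11.5,0.05],[0,0,0,-0.1,0.1,16,0.05],[0,0,0,-0.1,0.1,19.5,0.05],[0,0,0,-0.1,0.1,21.4,0.05],[0,0,0,-0.1,0.1,21.4,0.05],[0,0,0,-0.1,0.1,21.4,0.05]]'
python3 - <<'E'
from h import *
find('dropper_a',[.553,.252]); print(env.state()['tool_pos'])
E
```

```text
clock: 48.45
tool_pos: [0.5539, 0.2515, 0.1108]
eef_rot: [0.001, 1.0, -0.0, 0.0]
wrist_force: [0.0, 0.9, -0.1]
opening: 0.0184
grasp_force: 34.6
dropper_a top 2 [0.5501 0.251  0.0449]
dropper_a side 0 None
[0.554  0.2531 0.1112]
```

```bash
python3 -m creep '[[0,0,0,0,0,1,0.05],[0,0,0,0,0,2,0.05],[0,0,0,0,0,3,0.05],[0,0,0,0,0,3.6,0.05],[0,0,0,0,0,3.9,0.05],[0,0,0,0,0,3.9,0.05],[0,0,0,0,0,3.9,0.05]]'
```

```text
clock: 49.55
tool_pos: [0.5536, 0.2533, 0.0723]
eef_rot: [0.0, 1.0, 0.0, 0.0]
wrist_force: [-2.4, -0.7, 6.4]
opening: 0.019
grasp_force: 35.6
```

Release, rise, and move back over the right side for a clear top view.

```bash
python3 -m creep '[[0,0,0,0,0,0,0.6],[0,0,0,0,0,0,0.6],[0,0,0,0,0,0,0.6],[0,0,0,0,0,0,0.6],[0,0,0,0,0,0,0.6],[0,0,0,0,0,-3,0.6],[0,0,0,0,0,-7,0.6],[0,0,0,0,0,-11.5,0.6],[0,0,0,0,0,-16,0.6],[0,0,0,0,0,-20.5,0.6],[0,0,0,0,0,-23,0.6],[0,0,0,2,-4,-23,0.6],[0,0,0,4,-8,-23,0.6],[0,0,0,6,-12,-23,0.6],[0,0,0,8,-16,-23,0.6],[0,0,0,10,-20,-23,0.6],[0,0,0,10,-25,-23,0.6],[0,0,0,10,-30,-23,0.6],[0,0,0,10,-35,-23,0.6],[0,0,0,10,-40,-23,0.6]]'
python3 -m creep '[[0,0,0,0,-4,0,0.6],[0,0,0,0,-8,0,0.6],[0,0,0,0,-12,0,0.6],[0,0,0,0,-12,0,0.6],[0,0,0,0,-12,0,0.6]]'
python3 - <<'E'
from h import *
for l,p in [('large_bottle',(.428,.118)),('stoppered_flask',(.51,.116)),('dropper_a',(.578,.1145)),('dropper_a',(.553,.252)),('film_roll',(.466,.25)),('small_bottle',(.643,-.4)),('label_roll',(.407,-.496)),('beaker',(.443,.431))]: find(l,p,n=1)
s=snap('top'); a=s['image'][150:260,190:330,::-1]; t=snap('side'); b=t['image'][140:300,240:440,::-1]
cv2.imwrite('pics/end.png',cv2.resize(a,None,fx=5,fy=5)); cv2.imwrite('pics/end2.png',cv2.resize(b,None,fx=3.5,fy=3.5))
E
```

```text
clock: 51.55
tool_pos: [0.4527, -0.1489, 0.3016]
eef_rot: [0.0, 1.0, -0.0, 0.0]
wrist_force: [1.1, 0.6, -0.7]
opening: 0.0512
grasp_force: 0.0
clock: 52.05
tool_pos: [0.4527, -0.2676, 0.3009]
eef_rot: [0.001, 1.0, 0.0, -0.0]
wrist_force: [0.2, 0.6, 0.2]
opening: 0.0515
grasp_force: 0.0
large_bottle top 1 [0.424  0.121  0.0067]
large_bottle side 1 [0.4244 0.1199 0.0096]
stoppered_flask top 1 [0.5168 0.1174 0.0044]
stoppered_flask side 0 None
dropper_a top 1 [0.5769 0.11   0.0078]
dropper_a side 0 None
dropper_a top 0 None
dropper_a side 0 None
film_roll top 1 [0.4626 0.2485 0.001 ]
film_roll side 1 [0.4642 0.2502 0.0033]
small_bottle top 1 [ 0.6422 -0.3978  0.0023]
small_bottle side 1 [ 0.6438 -0.4023 -0.0026]
label_roll top 1 [ 0.4098 -0.4984 -0.001 ]
label_roll side 1 [ 0.4046 -0.4932  0.0035]
beaker top 1 [ 0.4428  0.4297 -0.0015]
beaker side 1 [ 0.4438  0.4314 -0.0029]
```

View pics/end.png

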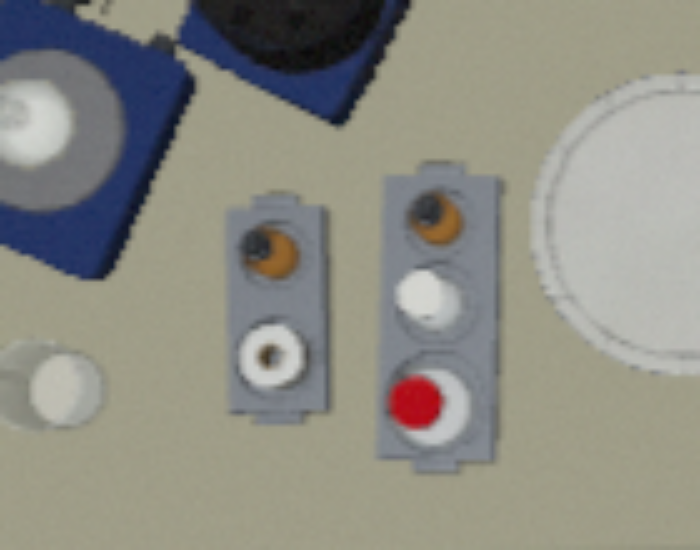

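View pics/end2.png

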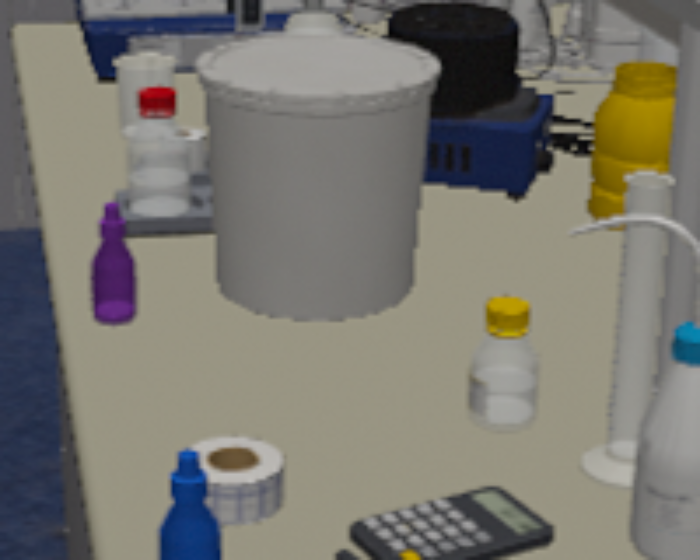

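All five items stand upright in their wells: droppers at (270,250) and (437,215), flask at (430,298), red cap at (415,403), film roll at (272,355) in the top crop. The bystanders and look-alikes have not moved. Handing in.

```bash
python3 -c "
from bench import env
print(env.close_job())"
```

```text
the job is handed in; nothing more can be done
None
```

Both kits are made up as asked and the job is handed in at about 53 s. In the final pictures all five items sit upright in their wells, and the bystanders and look-alikes are where they stood.

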